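Clamp a carving blank in the hold-down fixture until its ratchet knob clicks

ROBOT

A 7-joint arm with a two-finger parallel gripper is mounted at the origin on the work surface. World frame = base frame: x ahead of the robot, y to its left, z up, the work surface at z = 0. Lengths are in m, angles in rad, forces in N, time in s.
With the tool pointing down it reaches from about 0.4 to 0.875 m from the base axis. Payload 19.3 kg.
Tool frame: the origin (TCP) lies at the very end of the fingers, on their centre line; the grasp point (between the pads) lies 19 mm behind it; z points along the fingers, y is the direction in which the jaws open and shut (so a half turn about z gives the same grasp; the last joint's range is limited). The gripper opens to 85 mm and grips with 20 to 120 N. Pads are 22 mm wide; open, the fingers measure 114 mm over their backs; the gripper's body (76 mm by 85 mm) begins 54 mm behind the grasp point. The pads swing forward as they close: fully open they stand 13 mm farther back than shut.
Start: joints at [1.114, 0.521, -0.036, 1.599, 0.021, 1.021, -0.113], TCP at [0.236, -0.579, 0.231] pointing down, gripper open.
Joint ranges: [-2.91, 2.91], [-0.3, 2.13], [-1.5, 1.42], [0.17, 2.43], [-1.26, 4.41], [0.16, 1.93], [-2.52, 2.52]. Speed limits (rad/s): [1.89, 1.89, 2.39, 2.39, 3.01, 3.01, 3.01].

INTERFACE

Orientations are given as a unit quaternion [x, y, z, w].
In Python, from workcell import ctrl gives the robot as it stands. The module is installed in compiled form; this text tells all that it offers.
- The arm moves only by the tool send_rows, never from a script. Its argument "commands" is a list of rows, each a list of 7 numbers: the turn, a rotation vector about the world's x, y, z in rad, then the shift along the world's x, y, z in m, then the opening, from -1 (shut) to 1 (fully open). In form: [[ax, ay, az, x, y, z, claw], ...]. A call has 1 to 8 rows; each row shifts and turns the commanded pose from where the row before left it; what a row does not reach is not made up. A row lasts 1/10 s, in which the tool goes at most 50 mm and 8.59 degrees, less where a joint would pass 70% of its speed; a pose out of reach is approached as far as the arm can. A call is refused whole if a number of a shift passes 0.05 or a number of a turn 0.15, either way. A call with a gripper value outside its range is refused whole. The fingers move at their own pace and stop on an object; the grip force is fixed at half the most. Time passes only in rows, so rows that do not move let the fingers close. It gives the time, the measured TCP pose, the force and the opening at its end, in the units of the state.
- ctrl.get_state(): the state, without advancing time (a new reading comes with each control period).
- ctrl.capture(name): name is "scene" or "top" or "wrist"; returns a dict with "frame" (480x640x3 uint8, red, green, blue), "fx", "fy", "cx", "cy" (pixels), "k1" (the pictures are not rectified: a ray, as slopes to the right and down, at radius r is drawn at 1 + k1 r^2 times it, then the intrinsics apply), "world_from_camera" (4x4, takes a point from camera to world coordinates). Camera axes: x right, y down, z forward; pixel columns grow to the right and rows downward; lengths in m; the calibration is good to about 2 mm. A picture is of the moment at which its call begins. There is no depth.
- ctrl.sign_off(): hands the job in, once; it reports no verdict.
Trained networks look in the newest picture that a camera, given by its name, has taken for a name from the list of things; names that differ only in an ending like _2 or _b are one class to them, and where a whole thing is asked for, a point or a joint stands for the part that bears it (a point fixed in the world has none). Each returns a list of dicts, best first, with "p" (0 to 1); they miss things now and then, are a little off and sometimes report something else, mostly with a low value. They report only what shows in the picture. A call takes as long as a camera call. They do not tell look-alikes from the thing itself.
- ctrl.find_in(camera, name): "extent" ([left, top, right, bottom] in pixels, round what is visible of it).
- ctrl.cut_out(camera, name): "mask" (480x640 bool, what is visible of it) and "extent" ([left, top, right, bottom] in pixels, round what is visible of it).
- ctrl.spot_point(camera, name): "pixel" ([row, column] in pixels: a listed point, or the origin of a listed thing).
The state is a dict: "time_s": time; "joint_positions": joint angles; "joint_vel": joint speeds; "tau": joint torques, N m; "tcp_pos": TCP position; "tool_rot": TCP orientation; "contact_force": force on the tool from outside, world axes, zero at the start; "ft_torque": the same for the moment, N m; "opening": finger opening in m.
Only numpy, scipy, OpenCV 4.12 (cv2) and the standard library are available. Lean on these libraries where they do the work, as an engineer would, in place of code of your own. Each camera call takes 0.05 s, during which the arm holds its last target. There are 200 camera calls.

TASK

Take the pale wooden blank from the bench, lay it flat in the hold-down fixture and gently slide it between the rails until its end is fully home against the red stop. Then turn the orange ratchet knob clockwise until it slips and clicks, stop after one click (three at the very most), and let go, leaving the blank clamped. Leave everything else on the bench alone.

Things in the scene. Friction and masses are not known exactly. Their poses are not given: they have to be found in the camera images.
- blank: pale wooden blank, 200 x 50 x 24 mm (x, y, z), 0.17 kg, lying flat on the bench; origin at the centre of its underside, x along its length. Both ends are alike.
- dark_blank: dark brown wooden blank of the same size, lying beside the pale one; it stays where it is. Origin at the centre of its underside, x along its length.
- base: fixed plywood base plate of the clamp, 8 mm thick, 130 mm wide, x = -150 to +120 mm; origin at bench height under the clamp's vertical axis. The blank goes in along +x on the plate between two rails 12 mm high, 54 mm apart about y = 0, from x = -60 to +30 mm, with a mouth flaring out to x = -90 mm. Fully home, the blank's centre is at x = -70 mm, y within 2 mm of 0.
- stop: red end stop fixed on the base plate, 60 mm wide, 18 mm high; origin at the middle of the lower edge of its front face, the face that the end of the blank must touch (x = +30 mm in the base's frame).
- head: blue clamp head on a post behind the stop, in line with the base, its height set anew each time; origin on the clamp axis. The block is 56 mm wide, 36 mm high, its underside 58 to 72 mm above the bench, front at x = -31 mm. Under it a round rubber foot, 28 mm wide, on a spring; the knob screws it down onto the blank. The blank and the gripper come from the front (-x).
- knob: orange bar on a black disc on top of the head, turning on the clamp axis at constant height; bar 44 mm along its x, 14 mm thick in y, 8 to 46 mm above the origin. Tighten clockwise from above (yaw falls), up to 4 rad; thread friction 0.2 N m, self-locking. As the sprung foot tightens it adds a push back rising to 0.18 N m; then knob slips over its marked collar: 0.38 to 0.14 N m, 0.39 rad a click.
- knob_grip (a point): point to grip on the knob: on its axis, inside the orange bar, 32 mm above the knob's origin and 14 mm below the bar's top.
- pin_top (a point): top centre of a white pin, 6 mm across, in the top of the orange bar, standing 2 mm proud (48 mm above the knob's origin) at the start. It creeps out 0.6 mm with every click, too little to be read reliably.
- mallet: wooden mallet lying on the bench to the right, head 70 x 130 x 75 mm; a bystander
- chisel: chisel with a black handle, 240 mm long, lying beyond the blanks; a bystander
- glue: yellow glue bottle, 60 mm across, 170 mm tall, standing to the left; a bystander
- pencil_cup: dark steel cup with pencils, 76 mm across, 95 mm high, standing to the left; a bystander
- try_square: try square with a dark wooden stock and a steel blade, lying to the right; a bystander
- sanding_block: cork sanding block, 110 x 65 x 35 mm, lying beyond the blanks; a bystander
Mind the look-alikes: they are no part of the job. Of the things that look like the blank, the smallest one is meant.

How it is judged:
By the outcome, as a careful person would: the job done as asked, in the order asked, and still so for the second after the job is handed in, with the robot touching nothing.
It also fails if it takes over 72 s, if anything falls off the work surface, if the arm or the gripper's body presses on something with over 40 N, if the wrist force passes 120 N, or if a joint passes its speed limit or range.

## Working session

There is one attempt and no reset: what is moved stays moved. The work goes in short steps, Python scripts to look and compute and a tool call to move; the robot and the scene stay as the last step left them, time stands still between calls to the robot, and variables do not carry over. Pictures are saved under pics/ and viewed, about 8 in all and at most 12, crops included, and the job is handed in when it is done.

Besides the shell and the picture viewer there is one more tool, called after "Emit:" as name(argument=value, ...) on one line, values as JSON. send_rows: Moves the arm, as the interface text tells. Its arguments: {"type":"object","properties":{"commands":{"type":"array"}},"required":["commands"]}

```bash
mkdir -p pics; cat > h.py <<'E'
import numpy as np, cv2, json
from workcell import ctrl
from scipy.spatial.transform import Rotation as R
def ray(c,px):
    # px = (col,row)
    u=np.array([(px[0]-c['cx'])/c['fx'],(px[1]-c['cy'])/c['fy']]); s=u.copy()
    for _ in range(20): s=u/(1+c['k1']*(s@s))
    T=np.array(c['world_from_camera']); return T[:3,3],T[:3,:3]@np.array([s[0],s[1],1.])
def atz(c,px,z):
    o,d=ray(c,px); return o+d*(z-o[2])/d[2]
def proj(c,P):
    T=np.linalg.inv(np.array(c['world_from_camera'])); p=T[:3,:3]@np.array(P)+T[:3,3]; s=p[:2]/p[2]
    s=s*(1+c['k1']*(s@s)); return np.array([s[0]*c['fx']+c['cx'],s[1]*c['fy']+c['cy']])
def save(c,n): cv2.imwrite('pics/'+n,cv2.cvtColor(c['frame'],cv2.COLOR_RGB2BGR))
def rect(c,mask,z):
    ct=max(cv2.findContours(mask.astype(np.uint8),cv2.RETR_EXTERNAL,cv2.CHAIN_APPROX_NONE)[0],key=cv2.contourArea)
    P=np.array([atz(c,q[0],z)[:2] for q in ct])
    r=cv2.minAreaRect((P*1000).astype(np.float32)); return r
def tri(rays):
    A=np.zeros((3,3));b=np.zeros(3)
    for o,d in rays:
        d=d/np.linalg.norm(d);M=np.eye(3)-np.outer(d,d);A+=M;b+=M@o
    x=np.linalg.solve(A,b); return x,[np.linalg.norm(np.cross(x-o,d/np.linalg.norm(d))) for o,d in rays]
E
cat > look.py <<'E'
from h import *
np.set_printoptions(precision=4,suppress=True)
C={n:ctrl.capture(n) for n in ('scene','top')}
for n,c in C.items():
    save(c,n+'0.png'); print(n,np.array(c['world_from_camera'])[:3,3],c['fx'])
    for t in ('blank','dark_blank','base','head','knob','stop'):
        for m in ctrl.cut_out(n,t)[:4]:
            print(n,t,round(m['p'],2),np.round(m['extent']),m['mask'].sum(), rect(c,m['mask'],.024) if 'blank' in t else '')
    for t in ('knob_grip','pin_top','stop','base','head','knob','blank'):
        for m in ctrl.spot_point(n,t)[:3]: print(n,t,round(m['p'],2),np.round(m['pixel'],1), atz(c,m['pixel'][::-1],{'stop':.008,'base':0,'blank':0}.get(t,.1)))
print(ctrl.get_state())
E
python3 look.py; python3 -c "
import cv2,numpy as np
"
```

```text
scene [ 1.0944 -1.0304  0.9309] 524.7688757204742
scene blank 0.93 [156. 277. 256. 313.] 2518 ((283.55426025390625, -258.7216796875), (266.65240478515625, 106.86966705322266), 48.431678771972656)
scene blank 0.77 [279. 187. 331. 234.] 1157 ((262.15838623046875, 261.52447509765625), (90.32015228271484, 313.47222900390625), 57.90208053588867)
scene blank 0.67 [285. 291. 363. 336.] 1521 ((574.8173828125, -157.37841796875), (211.62789916992188, 74.77611541748047), 4.392424583435059)
scene dark_blank 0.81 [250. 316. 327. 369.] 1668 ((557.7062377929688, -295.00067138671875), (67.31895446777344, 210.8899688720703), 83.34056091308594)
scene base 0.71 [335. 248. 440. 304.] 2513 
scene head 0.87 [380. 229. 432. 281.] 1318 
scene knob 0.68 [386. 227. 402. 251.] 308 
scene stop 0.43 [396. 267. 410. 283.] 99 
scene knob_grip 0.61 [236.7 398.5] [0.648  0.1568 0.1   ]
scene pin_top 0.68 [339.  391.5] [ 0.801  -0.2277  0.1   ]
scene pin_top 0.5 [220.7 432.2] [0.699  0.2882 0.1   ]
scene stop 0.54 [275.2 403.4] [0.6915 0.1124 0.008 ]
scene base 0.69 [275.3 389.9] [0.6549 0.1018 0.    ]
scene head 0.7
[... 1511 characters left out ...]
9 0.09   0.1   ]
top blank 0.8 [343.2 422.3] [ 0.2758 -0.2511  0.    ]
top blank 0.63 [348.4 193.5] [0.2516 0.277  0.    ]
top blank 0.57 [215.1 377.8] [ 0.5744 -0.1462  0.    ]
{'time_s': 1.4, 'joint_positions': array([ 1.1138,  0.5214, -0.0363,  1.5995,  0.0212,  1.0211, -0.1128]), 'joint_vel': array([ 0.001 ,  0.0016,  0.0002, -0.0012, -0.0019,  0.0001, -0.0003]), 'tau': array([  0.001 , -92.6853,   1.9784, -37.0249,   0.018 ,   0.0018,
        -0.    ]), 'tcp_pos': array([ 0.2357, -0.5788,  0.2313]), 'tool_rot': array([ 0.9814,  0.1922, -0.    , -0.    ]), 'contact_force': array([ 0.3087, -0.1153,  0.0329]), 'ft_torque': array([ 0.0222, -0.0005,  0.0434]), 'opening': 0.08522169414270314}
```

View pics/scene0.png

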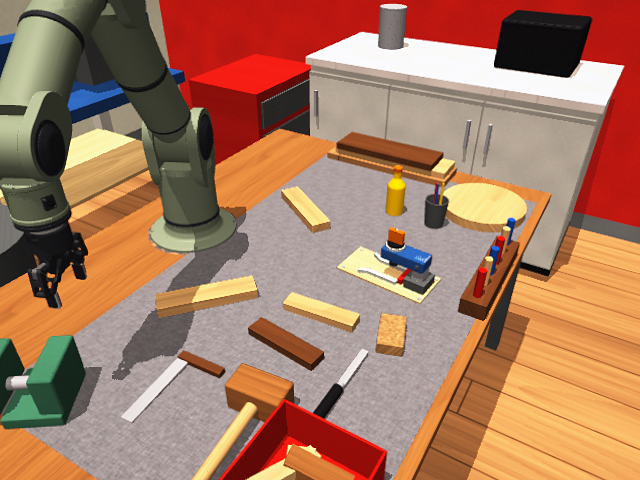

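View pics/top0.png

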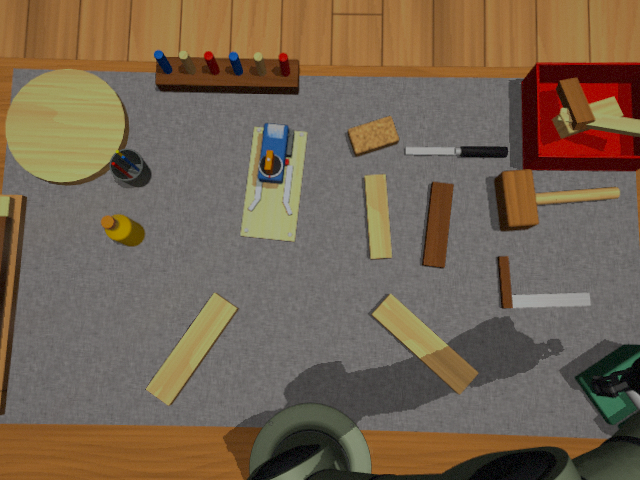

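The pale wooden 200 mm blank is at about (378,215) in the top view; the other two pale boards, at (192,350) and (425,343), are longer. The dark blank is at (437,225). The fixture plate spans (241,128)–(307,241), with the blue head at (273,150) and the orange knob at (268,162).

```bash
cat > m2.py <<'E'
from h import *
np.set_printoptions(precision=4,suppress=True)
C={n:ctrl.capture(n) for n in ('scene','top')}
for n,c in C.items():
    b=ctrl.cut_out(n,'base')
    for m in b[:2]: print(n,'base',m['p'],rect(c,m['mask'],.008))
    kk=ctrl.spot_point(n,'knob_grip'); print(n,kk)
    if n=='top':
        for m in ctrl.cut_out(n,'knob')[:2]: print('knob',m['p'],rect(c,m['mask'],.13))
        # plate by color
        f=c['frame'].astype(int); 
        roi=np.zeros((480,640),bool);roi[115:250,232:318]=1
        mk=(f[...,0]>150)&(f[...,1]>140)&(f[...,2]>70)&(f[...,2]<190)&(f[...,0]-f[...,2]>30)&roi
        print('plate color',mk.sum(),rect(c,mk,.008))
        m=ctrl.cut_out(n,'blank')[0]; r=rect(c,m['mask'],.024); print(r)
        im=c['frame'].copy(); im[mk]=(255,0,255)
        cv2.imwrite('pics/crop1.png',cv2.resize(cv2.cvtColor(np.hstack([c['frame'][115:275,225:405],im[115:250+25,225:325]]),cv2.COLOR_RGB2BGR),None,fx=2.8,fy=2.8,interpolation=cv2.INTER_CUBIC))
E
python3 m2.py
```

```text
scene base 0.59 ((647.948486328125, 99.81153106689453), (145.6971893310547, 271.5430603027344), 85.1538314819336)
scene [{'pixel': [238.7, 396.2], 'p': 0.58}]
top base 0.93 ((647.2020874023438, 104.77597045898438), (134.58323669433594, 274.89862060546875), 85.02973175048828)
top [{'pixel': [161.5, 268.3], 'p': 0.63}]
knob 0.88 ((659.0520629882812, 104.72232818603516), (54.97932815551758, 46.45936965942383), 37.71124267578125)
plate color 3189 ((646.298095703125, 104.55071258544922), (127.20471954345703, 267.6185607910156), 85.09439849853516)
((566.6072387695312, -145.1562957763672), (201.85653686523438, 53.90208435058594), 4.246496677398682)
```

View pics/crop1.png

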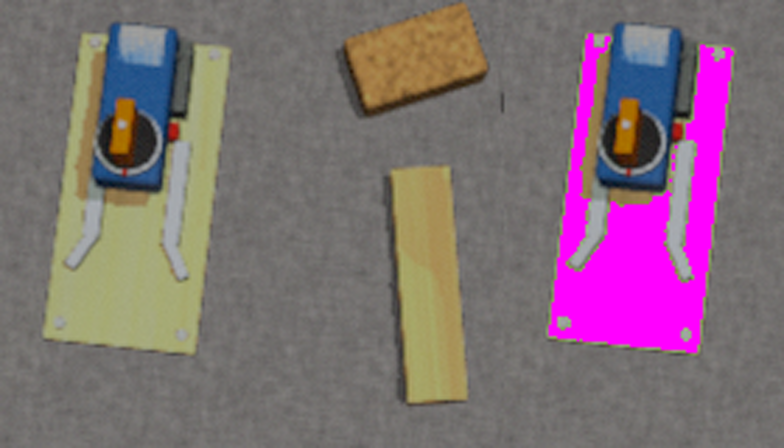

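The plate's colour mask fits its 270x130 outline well. That gives a yaw of -5° and a base origin of about (0.661, 0.103). I'll move above the blank now.

Emit:
send_rows(commands=[[0,0,-0.0223,0.0205,0.0307,-0.002,1],[0,0,-0.0223,0.0205,0.0307,-0.002,1],[0,0,-0.0223,0.0205,0.0307,-0.002,1],[0,0,-0.0223,0.0205,0.0307,-0.002,1],[0,0,-0.0223,0.0205,0.0307,-0.002,1],[0,0,-0.0223,0.0205,0.0307,-0.002,1],[0,0,-0.0223,0.0205,0.0307,-0.002,1],[0,0,-0.0223,0.0205,0.0307,-0.002,1]])

```text
time_s: 2.6
tcp_pos: [0.4004, -0.332, 0.2154]
tool_rot: [0.995, 0.103, 0.0, 0.0]
contact_force: [0.1, 0.6, 0.1]
opening: 0.0855
```

Emit:
send_rows(commands=[[0,0,-0.0223,0.0205,0.0307,-0.002,1],[0,0,-0.0223,0.0205,0.0307,-0.002,1],[0,0,-0.0223,0.0205,0.0307,-0.002,1],[0,0,-0.0223,0.0205,0.0307,-0.002,1],[0,0,-0.0223,0.0205,0.0307,-0.002,1],[0,0,-0.0223,0.0205,0.0307,-0.002,1],[0,0,0,0,0,0,1],[0,0,0,0,0,0,1]])

```text
time_s: 3.4
tcp_pos: [0.5229, -0.1485, 0.2032]
tool_rot: [0.999, 0.038, -0.0, -0.0]
contact_force: [0.0, -0.6, -1.5]
opening: 0.0852
```

```bash
cat > m3.py <<'E'
from h import *
np.set_printoptions(precision=4,suppress=True)
s=ctrl.get_state(); print(s['time_s'],s['tcp_pos'],np.degrees(R.from_quat(s['tool_rot']).as_matrix()[:2,0]@[[0],[0]]) , np.degrees(np.arctan2(*R.from_quat(s['tool_rot']).as_matrix()[[1,0],0])),s['contact_force'],s['joint_positions'])
c=ctrl.capture('wrist'); save(c,'w1.png'); print(np.array(c['world_from_camera']))
for m in ctrl.cut_out('wrist','blank'): print(m['p'],m['extent'],rect(c,m['mask'],.024))
E
python3 m3.py
```

```text
3.4 [ 0.5229 -0.1485  0.2032] [0.] 4.3720673276072795 [ 0.022  -0.6336 -1.5347] [ 0.2388  0.4273 -0.0949  1.8423  0.0513  0.8746 -1.3751]
[[ 0.076  -0.9503 -0.302   0.6012]
 [-0.9971 -0.0726 -0.0225 -0.1422]
 [-0.0006  0.3028 -0.9531  0.3453]
 [ 0.      0.      0.      1.    ]]
0.88 [292.0, 331.0, 418.7, 433.8] ((319.78460693359375, -207.16098022460938), (160.53604125976562, 77.92206573486328), 48.891273498535156)
0.74 [289.4, 42.2, 351.8, 267.8] ((569.275634765625, -144.74490356445312), (199.7512664794922, 50.694610595703125), 4.699039459228516)
0.73 [1.6, 323.2, 30.8, 393.2] ((330.6014709472656, 179.5154571533203), (32.95317077636719, 100.11231231689453), 77.57237243652344)
```

View pics/w1.png

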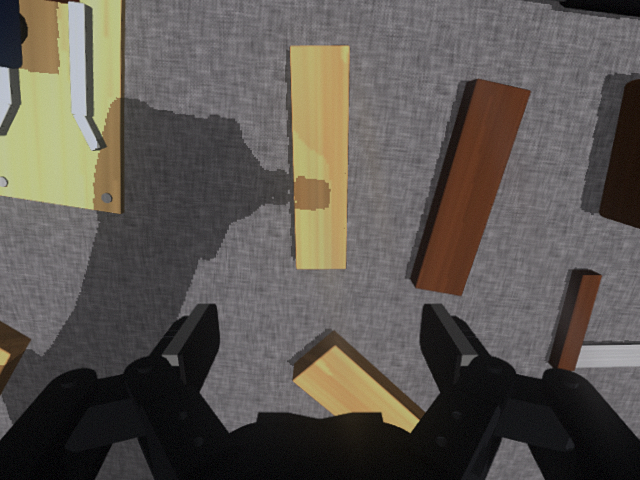

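The wrist view shows the pale blank at (290–350, 45–268), with its near end toward the gripper. It measures 199.8 x 50.7 mm at (0.569, -0.145), yaw 4.7°, which agrees with the top camera. I'll descend and grip.

Emit:
send_rows(commands=[[0,0,0.006,0.0015,0,-0.035,1],[0,0,0,0,0,-0.045,1],[0,0,0,0,0,-0.045,1],[0,0,0,0,0,-0.035,1],[0,0,0,0,0,-0.022,1],[0,0,0,0,0,-0.012,1],[0,0,0,0,0,-0.005,1],[0,0,0,0,0,0,1]])

```text
time_s: 4.3
tcp_pos: [0.5243, -0.1495, 0.0046]
tool_rot: [0.999, 0.04, 0.0, 0.0]
contact_force: [0.3, 0.3, 0.0]
opening: 0.0852
```

Emit:
send_rows(commands=[[0,0,0,0,0,0,-1],[0,0,0,0,0,0,-1],[0,0,0,0,0,0,-1],[0,0,0,0,0,0,-1],[0,0,0,0,0,0,-1],[0,0,0,0,0,0,-1],[0,0,0,0,0,0,-1]])

```text
time_s: 5.0
tcp_pos: [0.5248, -0.1492, 0.0054]
tool_rot: [0.999, 0.04, 0.001, 0.0]
contact_force: [-2.9, 0.4, 13.3]
opening: 0.0489
```

Emit:
send_rows(commands=[[0,0,0,0,0,0.01,-1],[0,0,0,0,0,0.03,-1],[0,0,-0.02,-0.015,0,0.03,-1],[0,0,-0.025,-0.025,0.02,0,-1],[0,0,-0.025,-0.025,0.025,0,-1],[0,0,-0.025,-0.025,0.03,0,-1],[0,0,-0.025,-0.023,0.03,0,-1],[0,0,-0.025,0,0.035,0,-1]])

```text
time_s: 5.8
tcp_pos: [0.4084, -0.0089, 0.075]
tool_rot: [0.999, -0.034, -0.001, 0.0]
contact_force: [0.8, -0.2, -2.2]
opening: 0.0489
```

Emit:
send_rows(commands=[[0,0,-0.023,0,0.035,0,-1],[0,0,0,0,0.035,0,-1],[0,0,0,0,0.035,0,-1],[0,0,0,0,0.029,0,-1],[0,0,0,0,0,0,-1],[0,0,0,0,0,0,-1]])

```text
time_s: 6.4
tcp_pos: [0.4112, 0.1253, 0.0747]
tool_rot: [0.999, -0.043, 0.0, -0.0]
contact_force: [0.2, -1.0, -2.4]
opening: 0.0487
```

```bash
cat > m4.py <<'E'
from h import *
np.set_printoptions(precision=4,suppress=True)
s=ctrl.get_state(); M=R.from_quat(s['tool_rot']).as_matrix(); print(s['time_s'],s['tcp_pos'],np.degrees(np.arctan2(M[1,0],M[0,0])),M[:,2],s['contact_force'],s['opening'],s['joint_positions'])
for n in ('wrist','top'):
    c=ctrl.capture(n); save(c,n+'2.png')
    for m in ctrl.cut_out(n,'base')[:2]: print(n,'base',m['p'],m['extent'],rect(c,m['mask'],.008))
    for m in ctrl.cut_out(n,'blank')[:4]: print(n,m['p'],m['extent'],rect(c,m['mask'],s['tcp_pos'][2]-.005+.024))
    for t in ('base','stop','knob_grip','head'):
        for m in ctrl.spot_point(n,t)[:1]: print(n,t,m, atz(c,m['pixel'][::-1],{'base':0,'stop':.008}.get(t,.13)))
E
python3 m4.py
```

```text
6.4 [0.4112 0.1253 0.0747] -4.9285307343436635 [ 0.0004  0.0001 -1.    ] [ 0.1768 -1.0328 -2.4098] 0.04866503466438292 [-0.4404  0.4969  0.0083  2.221  -0.0096  0.4233 -2.0811]
wrist base 0.86 [201.3, 1.1, 448.3, 89.5] ((528.4952392578125, 61.72740936279297), (25.610197067260742, 43.0792121887207), 85.19738006591797)
wrist 0.85 [127.6, 306.6, 219.7, 480.0] ((351.2914123535156, 196.95101928710938), (16.844345092773438, 51.804710388183594), 49.55851364135742)
wrist 0.59 [241.7, 1.1, 397.3, 414.7] ((448.32879638671875, 122.69416046142578), (49.41387939453125, 159.52474975585938), 85.23968505859375)
top base 0.93 [240.8, 127.3, 308.6, 241.6] ((647.0980834960938, 105.28880310058594), (134.87521362304688, 275.0396728515625), 85.16053009033203)
top 0.75 [372.7, 294.9, 476.1, 395.8] ((278.12872314453125, -241.4839324951172), (251.65826416015625, 69.0328140258789), 47.960113525390625)
top 0.71 [255.4, 214.5, 281.3, 249.3] ((516.185302734375, 112.9586181640625), (54.00453186035156, 75.44147491455078), 85.68290710449219)
top 0.36 [499.9, 257.6, 592.0, 304.7] ((415.89874267578125, -498.1797180175781), (108.9283218383789, 188.6929168701172), 1.5682979822158813)
top base {'pixel': [179.0, 274.4], 'p': 0.67} [0.658 0.104 0.   ]
top stop {'pixel': [165.7, 278.9], 'p': 0.39} [0.689  0.0935 0.008 ]
top knob_grip {'pixel': [162.5, 266.5], 'p': 0.56} [0.6621 0.1099 0.13  ]
top head {'pixel': [176.4, 275.5], 'p': 0.95} [0.6311 0.089  0.13  ]
```

View pics/wrist2.png

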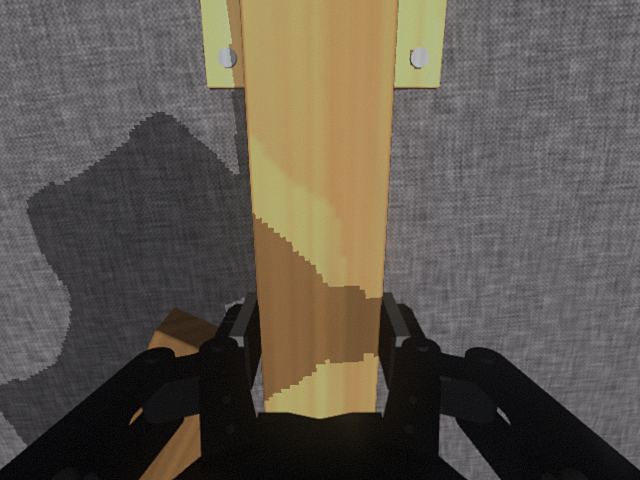

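The wrist view shows the blank held straight, with the near plate edge at row 88 running from column 206 to 440. I'll use those corners to check lateral alignment.

```bash
python3 - <<'E'
from h import *
np.set_printoptions(precision=4,suppress=True)
c=ctrl.capture('wrist')
a=atz(c,(206.5,88),.008);b=atz(c,(439.5,88),.008);print(a,b,np.linalg.norm(a-b),np.degrees(np.arctan2(*(a-b)[[0,1]])))
m=(a+b)/2; print('mid',m)
th=np.radians(-5);ex=np.array([np.cos(th),np.sin(th)]);ey=np.array([-ex[1],ex[0]])
print('origin',m[:2]+.150*ex)
o=np.array([.6614,.1032])
z=.0747-.0054+.024
for r in (20,100,250):
    f=c['frame'][r].astype(int)
    print(r)
for px in ((244,20),(395,20),(251,220),(386,220)):
    P=atz(c,px,z)[:2]; print(px,P,(P-o)@ex,(P-o)@ey)
s=ctrl.get_state()['tcp_pos'][:2]; print('tcp',(s-o)@ex,(s-o)@ey)
E
```

```text
[0.5172 0.179  0.008 ] [0.5059 0.0503 0.008 ] 0.12914143918072998 5.016622854011682
mid [0.5116 0.1147 0.008 ]
origin [0.661  0.1016]
20
100
250
(244, 20) [0.5243 0.1391] -0.13970856771721368 0.023792183077226036
(395, 20) [0.5202 0.0922] -0.13973761356604655 -0.02324400712028724
(251, 220) [0.4604 0.1461] -0.20397332076482033 0.025208320007347962
(386, 220) [0.4561 0.0972] -0.2039889133410028 -0.023888752012991225
tcp -0.2511229633201693 -9.866221612018169e-05
```

Emit:
send_rows(commands=[[0,0,0,0,-0.001,-0.025,-1],[0,0,0,0,0,-0.02,-1],[0,0,0,0,0,-0.01,-1],[0,0,0,0,0,-0.005,-1],[0,0,0,0,0,0,-1]])

```text
time_s: 7.65
tcp_pos: [0.4111, 0.1239, 0.0141]
tool_rot: [0.999, -0.044, -0.0, 0.0]
contact_force: [-0.1, -0.4, -1.0]
opening: 0.0486
```

Emit:
send_rows(commands=[[0,0,0,0.01,-0.00087,0,-1],[0,0,0,0.01,-0.00087,0,-1],[0,0,0,0.01,-0.00087,0,-1],[0,0,0,0.01,-0.00087,0,-1],[0,0,0,0.01,-0.00087,0,-1],[0,0,0,0,0,0,-1]])

```text
time_s: 8.25
tcp_pos: [0.4628, 0.1194, 0.0144]
tool_rot: [0.999, -0.044, 0.001, -0.0]
contact_force: [0.2, 1.0, -1.9]
opening: 0.0486
```

```bash
sed -i "s/for n in ('wrist','top'):/for n in ():/" m4.py; python3 m4.py; python3 - <<'E'
from h import *
c=ctrl.capture('wrist'); save(c,'w3.png')
E
```

```text
8.25 [0.4628 0.1194 0.0144] -5.061882970582985 [ 0.0012  0.0003 -1.    ] [ 0.2482  0.9933 -1.9147] 0.04857718978575974 [-0.375   0.6664 -0.0023  2.1197  0.0045  0.3543 -2.0402]
```

View pics/w3.png

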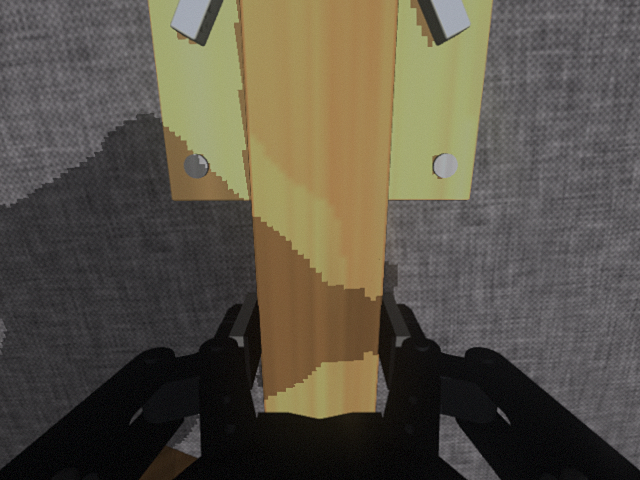

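The wrist view shows the blank midline at column 318 against a plate and rail mid of about 321, roughly 1 mm to the left. It has entered the mouth with no contact force. I'll correct that and carry on.

Emit:
send_rows(commands=[[0,0,0,0.008,-0.0017,0,-1],[0,0,0,0.01,-0.00087,0,-1],[0,0,0,0.01,-0.00087,0,-1],[0,0,0,0.01,-0.00087,0,-1],[0,0,0,0.01,-0.00087,0,-1],[0,0,0,0.01,-0.00087,0,-1],[0,0,0,0.008,-0.0007,0,-1],[0,0,0,0,0,0,-1]])

```text
time_s: 9.1
tcp_pos: [0.5283, 0.1127, 0.0143]
tool_rot: [0.999, -0.044, 0.0, -0.0]
contact_force: [-0.4, -0.1, -1.6]
opening: 0.0487
```

Emit:
send_rows(commands=[[0,0,0,0.004,-0.00035,0,-1],[0,0,0,0.003,-0.00026,0,-1],[0,0,0,0.003,-0.00026,0,-1],[0,0,0,0,0,0,-1]])

```text
time_s: 9.5
tcp_pos: [0.5376, 0.112, 0.0143]
tool_rot: [0.999, -0.044, 0.0, -0.0]
contact_force: [0.4, 0.6, -1.6]
opening: 0.0483
```

Emit:
send_rows(commands=[[0,0,0,0.002,-0.0002,-0.0005,-1],[0,0,0,0.002,-0.0002,0,-1],[0,0,0,0.002,-0.0002,0,-1],[0,0,0,0,0,0,-1]])

```text
time_s: 9.9
tcp_pos: [0.5436, 0.1114, 0.0138]
tool_rot: [0.999, -0.044, 0.0, -0.0]
contact_force: [-0.2, -0.5, -1.2]
opening: 0.0485
```

Emit:
send_rows(commands=[[0,0,0,0.0015,-0.0001,0,-1],[0,0,0,0.0015,-0.0001,0,-1],[0,0,0,0,0,0,-1]])

```text
time_s: 10.2
tcp_pos: [0.5465, 0.1112, 0.0138]
tool_rot: [0.999, -0.044, 0.0, -0.0]
contact_force: [0.6, 0.3, -1.7]
opening: 0.0483
```

Emit:
send_rows(commands=[[0,0,0,0.0015,-0.0001,0,-1],[0,0,0,0,0,0,-1]])

```text
time_s: 10.4
tcp_pos: [0.5475, 0.1111, 0.0137]
tool_rot: [0.999, -0.044, -0.0, 0.0]
contact_force: [-1.6, 1.0, -0.6]
opening: 0.0483
```

Emit:
send_rows(commands=[[0,0,0,0.001,-0.0001,0,-1],[0,0,0,0,0,0,-1]])

```text
time_s: 10.6
tcp_pos: [0.5475, 0.1111, 0.0135]
tool_rot: [0.999, -0.044, -0.001, 0.0]
contact_force: [-8.5, 0.5, 0.8]
opening: 0.0482
```

Emit:
send_rows(commands=[[0,0,0,0.001,-0.0001,0,-1],[0,0,0,0,0,0,-1]])

```text
time_s: 10.8
tcp_pos: [0.5475, 0.1111, 0.0135]
tool_rot: [0.999, -0.043, -0.002, 0.0]
contact_force: [-14.4, 1.2, 8.8]
opening: 0.0486
```

Contact is firm at x = 0.5475: 14 N of resistance and no further motion. I'll ease off, release and lift.

Emit:
send_rows(commands=[[0,0,0,-0.0005,0,-0.0005,-1],[0,0,0,0,0,0,1],[0,0,0,0,0,0,1],[0,0,0,0,0,0,1],[0,0,0,0,0,0,1],[0,0,0,0,0,0,1]])

```text
time_s: 11.4
tcp_pos: [0.5494, 0.1109, 0.0133]
tool_rot: [0.999, -0.044, 0.0, -0.0]
contact_force: [-0.4, 0.8, 0.6]
opening: 0.0853
```

Emit:
send_rows(commands=[[0,0,0,0,0,0.015,1],[0,0,0,-0.01,0,0.03,1],[0,0,0,-0.03,0,0.03,1],[0,0,0,-0.03,0,0.04,1],[0,0,0,-0.03,0,0.04,1],[0,0,0,0,0,0.04,1],[0,0,0,0,0,0.04,1],[0,0,0,0,0,0,1]])

```text
time_s: 12.2
tcp_pos: [0.4509, 0.1115, 0.2539]
tool_rot: [0.999, -0.044, 0.004, -0.002]
contact_force: [0.4, 0.7, -0.9]
opening: 0.0854
```

```bash
cat > m5.py <<'E'
from h import *
np.set_printoptions(precision=4,suppress=True)
s=ctrl.get_state(); M=R.from_quat(s['tool_rot']).as_matrix(); print(s['time_s'],s['tcp_pos'],np.degrees(np.arctan2(M[1,0],M[0,0])),M[:,2],s['joint_positions'])
th=np.radians(-5);ex=np.array([np.cos(th),np.sin(th)]);ey=np.array([-ex[1],ex[0]]);o=np.array([.6612,.1025])
C={n:ctrl.capture(n) for n in ('wrist','top','scene')}
Q={}
for n,c in C.items():
    save(c,n+'4.png')
    for t in ('knob_grip','pin_top','stop','head'):
        for m in ctrl.spot_point(n,t)[:2]:
            P=atz(c,m['pixel'][::-1],.008 if t=='stop' else .13); print(n,t,m,P,(P[:2]-o)@ex,(P[:2]-o)@ey)
            Q.setdefault(t,[]).append(ray(c,m['pixel'][::-1])) 
    for m in ctrl.cut_out(n,'knob')[:1]: print(n,'knob',m['p'],m['extent'],rect(c,m['mask'],.14))
    for m in ctrl.cut_out(n,'blank')[:4]: print(n,m['p'],m['extent'],rect(c,m['mask'],.032))
E
python3 m5.py
```

```text
12.2 [0.4509 0.1115 0.2539] -5.018827072448094 [ 0.0079  0.003  -1.    ] [-0.3694  0.2333 -0.0008  1.9852  0.0003  0.9146 -2.0287]
wrist 0.96 [525.6, 235.0, 635.9, 369.1] ((309.7369384765625, -212.91946411132812), (211.68284606933594, 68.40840148925781), 48.6006965637207)
wrist 0.93 [197.9, 268.4, 276.2, 408.8] ((295.4678649902344, 247.14181518554688), (65.06906127929688, 191.73622131347656), 57.155033111572266)
wrist 0.84 [285.4, 0.0, 342.5, 170.7] ((567.5463256835938, 109.87128448486328), (51.922664642333984, 153.78857421875), 85.10389709472656)
top knob_grip {'pixel': [161.8, 267.2], 'p': 0.82} [0.6637 0.1084 0.13  ] 0.001981203270060081 0.006132924918434423
top pin_top {'pixel': [151.7, 454.3], 'p': 0.31} [ 0.6939 -0.3022  0.13  ] 0.06783075540475356 -0.4002977562185657
top stop {'pixel': [162.7, 271.3], 'p': 0.54} [0.6961 0.1121 0.008 ] 0.033884068269289226 0.012574789088672263
top stop {'pixel': [163.4, 279.0], 'p': 0.47} [0.6947 0.0934 0.008 ] 0.03415593120127418 -0.006099391895641096
top head {'pixel': [176.5, 275.7], 'p': 0.93} [0.6308 0.0886 0.13  ] -0.02902532613674927 -0.
[... 914 characters left out ...]
5967128530027938
scene head {'pixel': [272.2, 393.5], 'p': 0.98} [ 0.7187 -0.0401  0.13  ] 0.0697170204840857 -0.13706862686048552
scene knob 0.81 [384.1, 227.5, 403.5, 249.0] ((665.8103637695312, 88.56249237060547), (40.345245361328125, 90.11812591552734), 16.634626388549805)
scene 0.79 [281.1, 188.5, 330.3, 231.3] ((267.1935729980469, 250.670654296875), (83.68211364746094, 296.5746154785156), 56.29225540161133)
scene 0.69 [155.1, 276.7, 259.1, 316.4] ((290.9200439453125, -264.0512390136719), (261.68499755859375, 104.02861022949219), 48.151729583740234)
scene 0.65 [340.3, 245.8, 408.2, 280.3] ((592.3406372070312, 91.30675506591797), (83.71815490722656, 199.5851287841797), 84.82170867919922)
```

View pics/wrist4.png

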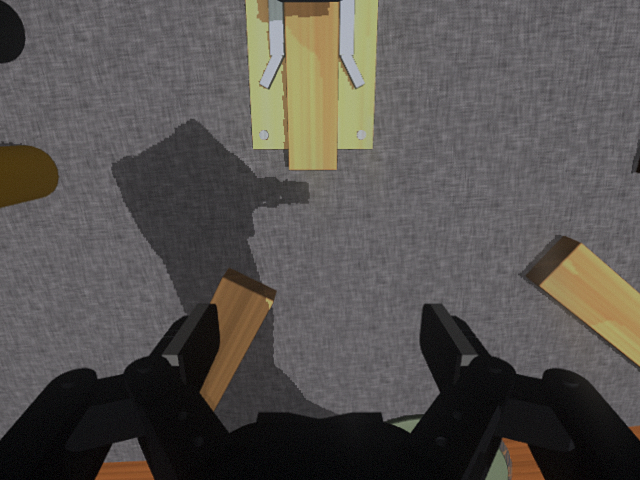

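The wrist view shows the blank lying straight between the rails, with its tail at row 170 about 20 mm beyond the plate edge at row 149, as expected when home. Next I'll look at the knob from above.

Emit:
send_rows(commands=[[0,0,0,0.03,-0.0005,0.005,1],[0,0,0,0.035,-0.001,0.005,1],[0,0,0,0.035,-0.001,0.005,1],[0,0,0,0.03,-0.0005,0.005,1],[0,0,0,0.01,0,0,1],[0,0,0,0,0,0,1]])

```text
time_s: 13.85
tcp_pos: [0.5897, 0.1078, 0.2675]
tool_rot: [0.999, -0.044, -0.0, 0.0]
contact_force: [0.4, 0.4, -1.0]
opening: 0.0853
```

```bash
sed -i "s/('wrist','top','scene')/('wrist',)/; s/'4.png'/'5.png'/" m5.py; python3 m5.py
```

```text
13.85 [0.5897 0.1078 0.2675] -5.038906123247058 [-0.0007 -0.0003 -1.    ] [-0.3003  0.4457  0.0294  1.6298 -0.0144  1.0671 -1.9255]
wrist knob_grip {'pixel': [143.5, 317.5], 'p': 0.62} [0.6578 0.1037 0.13  ] -0.003519703216933228 0.0009416648407322662
wrist pin_top {'pixel': [137.9, 317.7], 'p': 0.54} [0.6619 0.1032 0.13  ] 0.000659314845132905 0.000777490264528075
wrist head {'pixel': [135.7, 319.5], 'p': 0.97} [0.6634 0.1017 0.13  ] 0.0022900024894862057 -0.0006107640927483276
wrist knob 0.7 [289.4, 109.0, 347.3, 173.4] ((662.2267456054688, 102.17959594726562), (43.346656799316406, 44.41938018798828), 39.8525505065918)
wrist 0.84 [300.2, 173.5, 343.3, 286.5] ((557.1397705078125, 110.7482681274414), (49.708805084228516, 129.23779296875), 85.19155883789062)
wrist 0.64 [506.0, 331.6, 635.4, 442.8] ((300.9104309082031, -229.628173828125), (262.831298828125, 64.54479217529297), 49.05828094482422)
wrist 0.58 [213.7, 354.0, 286.4, 433.2] ((332.8633117675781, 226.18399047851562), (69.28717803955078, 127.62683868408203), 57.87704849243164)
```

View pics/wrist5.png

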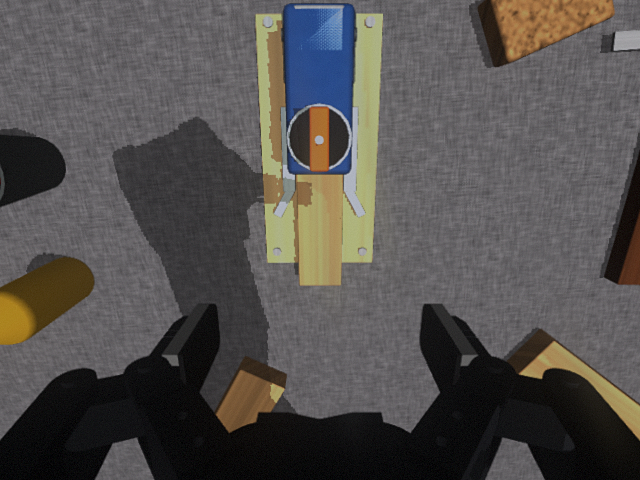

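The wrist view shows the orange bar upright in the picture at (309–329, 108–170), so it is aligned with the tool yaw. The white pin is at (319,139). I still need the knob height, which I'll get from the scene camera.

```bash
cat > m6.py <<'E'
from h import *
np.set_printoptions(precision=4,suppress=True)
C={n:ctrl.capture(n) for n in ('wrist','scene')}
c=C['wrist']; T=np.array(c['world_from_camera']);print(T[:3,3])
f=cv2.cvtColor(c['frame'],cv2.COLOR_RGB2HSV); mk=cv2.inRange(f,(5,150,90),(20,255,255)); roi=np.zeros_like(mk);roi[95:185,285:352]=255; mk&=roi
mk=cv2.morphologyEx(mk,cv2.MORPH_CLOSE,np.ones((9,9)))
print(mk.sum()//255,cv2.boundingRect(mk))
for z in (.14,.147,.154): print(z,rect(c,mk>0,z))
pin=(319,139.7)
c2=C['scene'];f=cv2.cvtColor(c2['frame'],cv2.COLOR_RGB2HSV); m2=cv2.inRange(f,(5,150,60),(20,255,255)); roi[:]=0;roi[215:260,375:415]=255;m2&=roi
x,y,w,h=cv2.boundingRect(m2);print(x,y,w,h)
for z in (.135,.14,.145,.15,.155,.16):
    P=atz(c,pin,z); print(z,P,proj(c2,P))
cv2.imwrite('pics/s6.png',cv2.resize(cv2.cvtColor(c2['frame'][215:275,360:440],cv2.COLOR_RGB2BGR),None,fx=8,fy=8,interpolation=cv2.INTER_NEAREST))
E
python3 m6.py
```

```text
[0.667  0.1016 0.4107]
1228 (310, 106, 20, 64)
0.14 ((660.9151611328125, 102.18424987792969), (14.230921745300293, 45.4088249206543), 84.55506896972656)
0.147 ((661.07177734375, 102.16896057128906), (13.86296272277832, 44.23471450805664), 84.55506896972656)
0.154 ((661.2284545898438, 102.15365600585938), (13.49500560760498, 43.060665130615234), 84.55506896972656)
375 215 30 44
0.135 [0.6598 0.1027 0.135 ] [395.5192 236.6823]
0.14 [0.6599 0.1027 0.14  ] [395.7148 235.1748]
0.145 [0.66   0.1027 0.145 ] [395.9113 233.661 ]
0.15 [0.6602 0.1026 0.15  ] [396.1086 232.1411]
0.155 [0.6603 0.1026 0.155 ] [396.3068 230.6149]
0.16 [0.6604 0.1026 0.16  ] [396.5059 229.0824]
```

View pics/s6.png

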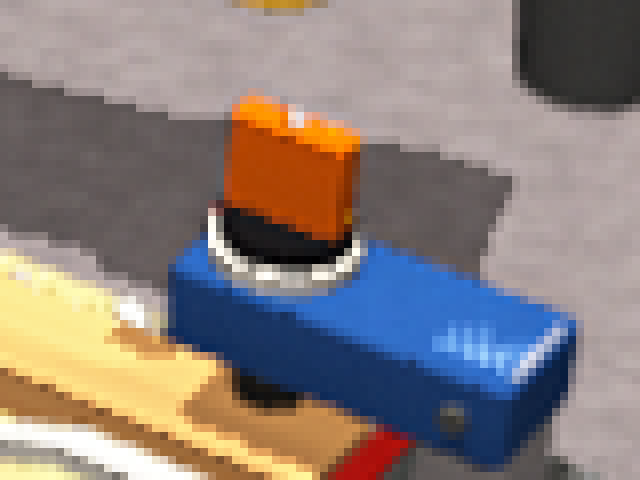

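In the scene crop, the pin on top of the bar is at about (397,229), which gives a bar top of z ≈ 0.15. The foot hovers just above the blank, whose end meets the red stop.

The knob axis is (0.661, 0.102). Joint 7 has little clockwise room at the current yaw, so I'll make a half turn first.

Emit:
send_rows(commands=[[0,0,0.1425,0.00324,-0.00025,0,1],[0,0,0.1425,0.00324,-0.00025,0,1],[0,0,0.1425,0.00324,-0.00025,0,1],[0,0,0.1425,0.00324,-0.00025,0,1],[0,0,0.1425,0.00324,-0.00025,0,1],[0,0,0.1425,0.00324,-0.00025,0,1],[0,0,0.1425,0.00324,-0.00025,0,1],[0,0,0.1425,0.00324,-0.00025,0,1]])

```text
time_s: 15.1
tcp_pos: [0.6152, 0.1059, 0.2684]
tool_rot: [0.863, 0.505, 0.0, 0.0]
contact_force: [0.6, -0.6, 0.9]
opening: 0.0853
```

Emit:
send_rows(commands=[[0,0,0.1425,0.00324,-0.00025,0,1],[0,0,0.1425,0.00324,-0.00025,0,1],[0,0,0.1425,0.00324,-0.00025,0,1],[0,0,0.1425,0.00324,-0.00025,0,1],[0,0,0.1425,0.00324,-0.00025,0,1],[0,0,0.1425,0.00324,-0.00025,0,1],[0,0,0.1425,0.00324,-0.00025,0,1],[0,0,0.1425,0.00324,-0.00025,0,1]])

```text
time_s: 15.9
tcp_pos: [0.6411, 0.1039, 0.2684]
tool_rot: [0.454, 0.891, -0.0, 0.0]
contact_force: [0.0, 0.5, 0.5]
opening: 0.0856
```

Emit:
send_rows(commands=[[0,0,0.1425,0.00324,-0.00025,0,1],[0,0,0.1425,0.00324,-0.00025,0,1],[0,0,0.1425,0.00324,-0.00025,0,1],[0,0,0.1425,0.00324,-0.00025,0,1],[0,0,0.1425,0.00324,-0.00025,0,1],[0,0,0.1425,0.00324,-0.00025,0,1],[0,0,0,0,0,0,1],[0,0,0,0,0,0,1]])

```text
time_s: 16.7
tcp_pos: [0.6603, 0.1023, 0.2682]
tool_rot: [0.049, 0.999, 0.0, -0.0]
contact_force: [-0.1, -0.6, 0.0]
opening: 0.0853
```

```bash
cat > st.py <<'E'
from h import *
np.set_printoptions(precision=4,suppress=True)
s=ctrl.get_state(); M=R.from_quat(s['tool_rot']).as_matrix(); print(s['time_s'],s['tcp_pos'],'yaw',np.arctan2(M[1,0],M[0,0]),M[:,2],'j7',s['joint_positions'][6],s['contact_force'],'tq',s['ft_torque'],s['opening'])
E
python3 st.py
```

```text
16.7 [0.6603 0.1023 0.2682] yaw 3.0430300898481906 [-0.0003  0.     -1.    ] j7 0.9318021754191991 [-0.0791 -0.6004  0.0181] tq [ 0.0108 -0.0101 -0.007 ] 0.0853001115036807
```

Emit:
send_rows(commands=[[0,0,0,0.0007,0,-0.035,1],[0,0,0,0,0,-0.04,1],[0,0,0,0,0,-0.03,1],[0,0,0,0,0,-0.02,1],[0,0,0,0,0,-0.012,1],[0,0,0,0,0,-0.008,1],[0,0,0,0,0,-0.003,1],[0,0,0,0,0,0,1]])

```text
time_s: 17.5
tcp_pos: [0.6614, 0.1025, 0.1208]
tool_rot: [0.047, 0.999, 0.0, 0.0]
contact_force: [-0.0, -0.3, -0.3]
opening: 0.0852
```

Emit:
send_rows(commands=[[0,0,0,0,0,0,-1],[0,0,0,0,0,0,-1],[0,0,0,0,0,0,-1],[0,0,0,0,0,0,-1],[0,0,0,0,0,0,-1],[0,0,0,0,0,0,-1],[0,0,0,0,0,0,-1],[0,0,0,0,0,0,-1]])

```text
time_s: 18.3
tcp_pos: [0.6617, 0.102, 0.1212]
tool_rot: [0.047, 0.999, -0.0, 0.001]
contact_force: [-2.7, -3.0, 10.2]
opening: 0.0132
```

```bash
python3 st.py
```

```text
18.3 [0.6617 0.102  0.1212] yaw 3.0472541873106236 [ 0.0012 -0.0005 -1.    ] j7 0.8537898516680642 [-2.6836 -2.9748 10.2348] tq [-0.5993  0.3945  0.0965] 0.01317846323874891
```

Gripped at 13 mm. I'll ease z slightly and begin turning clockwise, reading the torque as I go.

Emit:
send_rows(commands=[[0,0,0,0,0,0.0007,-1],[0,0,-0.05,0,0,0,-1],[0,0,-0.05,0,0,0,-1]])

```text
time_s: 18.6
tcp_pos: [0.6616, 0.1019, 0.1213]
tool_rot: [0.098, 0.995, -0.0, 0.0]
contact_force: [0.8, -3.8, 4.2]
opening: 0.0135
```

```bash
python3 st.py
```

```text
18.6 [0.6616 0.1019 0.1213] yaw 2.9452920570283005 [ 0.0008 -0.0005 -1.    ] j7 0.7660073884208408 [ 0.794  -3.7804  4.1534] tq [-0.6492 -0.2015  0.1895] 0.013510614751440655
```

Emit:
send_rows(commands=[[0,0,-0.1,0,0,0,-1],[0,0,-0.1,0,0,0,-1]])

```text
time_s: 18.8
tcp_pos: [0.6616, 0.1017, 0.1213]
tool_rot: [0.198, 0.98, -0.0, 0.0]
contact_force: [-0.4, -4.3, 3.3]
opening: 0.0135
```

```bash
python3 st.py
```

```text
18.8 [0.6616 0.1017 0.1213] yaw 2.7431210623139184 [ 0.0006 -0.0007 -1.    ] j7 0.5916621207429633 [-0.4296 -4.3161  3.3111] tq [-0.8675 -0.0752  0.1645] 0.013508376620505351
```

Emit:
send_rows(commands=[[0,0,-0.1,0,0,0,-1],[0,0,-0.1,0,0,0,-1],[0,0,-0.1,0,0,0,-1]])

```text
time_s: 19.1
tcp_pos: [0.6614, 0.1014, 0.1213]
tool_rot: [0.342, 0.94, -0.001, 0.0]
contact_force: [0.2, -6.0, 4.2]
opening: 0.013
```

```bash
python3 st.py
```

```text
19.1 [0.6614 0.1014 0.1213] yaw 2.4428780230462928 [ 0.0003 -0.0013 -1.    ] j7 0.3343588963099227 [ 0.2229 -5.993   4.1542] tq [-1.2271  0.1754  0.1759] 0.012967099730278764
```

Emit:
send_rows(commands=[[0,0,-0.1,0,0,0,-1],[0,0,-0.1,0,0,0,-1]])

```text
time_s: 19.3
tcp_pos: [0.6613, 0.1012, 0.1213]
tool_rot: [0.434, 0.901, -0.001, 0.0]
contact_force: [-2.3, -5.3, 4.7]
opening: 0.0133
```

```bash
python3 st.py
```

```text
19.3 [0.6613 0.1012 0.1213] yaw 2.242756301574781 [ 0.0001 -0.0015 -1.    ] j7 0.16391780260540484 [-2.3178 -5.266   4.659 ] tq [-1.3641  0.4533  0.129 ] 0.013259933766862016
```

Emit:
send_rows(commands=[[0,0,-0.1,0,-0.0005,0,-1],[0,0,-0.1,0,0,0,-1],[0,0,-0.1,0,0,0,-1]])

```text
time_s: 19.6
tcp_pos: [0.6611, 0.1009, 0.1213]
tool_rot: [0.564, 0.826, -0.001, 0.0]
contact_force: [-3.9, -5.5, 6.3]
opening: 0.0134
```

```bash
python3 st.py
```

```text
19.6 [0.6611 0.1009 0.1213] yaw 1.943007538401469 [-0.0004 -0.0013 -1.    ] j7 -0.08954532010248598 [-3.8548 -5.5489  6.3136] tq [-1.2008  0.8492  0.1214] 0.01341838582123369
```

Emit:
send_rows(commands=[[0,0,-0.1,0,0,0,-1],[0,0,-0.1,0,0,0,-1]])

```text
time_s: 19.8
tcp_pos: [0.6609, 0.1009, 0.1213]
tool_rot: [0.644, 0.765, -0.001, 0.0]
contact_force: [-5.1, -5.4, 7.3]
opening: 0.0129
```

```bash
python3 st.py
```

```text
19.8 [0.6609 0.1009 0.1213] yaw 1.7430063404170555 [-0.0009 -0.0014 -1.    ] j7 -0.2580432760984086 [-5.1415 -5.3854  7.3331] tq [-1.289   1.1898  0.1485] 0.01286171083970127
```

Emit:
send_rows(commands=[[0,0,-0.1,-0.0003,0,0,-1],[0,0,-0.1,0,0,0,-1],[0,0,-0.1,0,0,0,-1]])

```text
time_s: 20.1
tcp_pos: [0.6605, 0.1008, 0.1213]
tool_rot: [0.751, 0.661, -0.001, 0.0]
contact_force: [-6.4, -5.9, 6.9]
opening: 0.0135
```

```bash
python3 st.py
```

```text
20.1 [0.6605 0.1008 0.1213] yaw 1.4429823941278954 [-0.0009 -0.0014 -1.    ] j7 -0.5096160663489302 [-6.3986 -5.9045  6.9083] tq [-1.3063  1.2616  0.1278] 0.013538023604084555
```

Emit:
send_rows(commands=[[0,0,-0.1,0,0,0,-1],[0,0,-0.1,0,0,0,-1]])

```text
time_s: 20.3
tcp_pos: [0.6603, 0.1008, 0.1212]
tool_rot: [0.813, 0.582, -0.001, 0.0]
contact_force: [-7.9, -5.3, 8.1]
opening: 0.0131
```

```bash
python3 st.py
```

```text
20.3 [0.6603 0.1008 0.1212] yaw 1.2429548028583828 [-0.0014 -0.0014 -1.    ] j7 -0.6762864566801772 [-7.919  -5.3346  8.0571] tq [-1.3     1.6158  0.1801] 0.01305758438113357
```

Emit:
send_rows(commands=[[0,0,-0.1,-0.0005,-0.0003,0.0003,-1],[0,0,-0.1,0,0,0,-1]])

```text
time_s: 20.5
tcp_pos: [0.66, 0.1009, 0.1213]
tool_rot: [0.867, 0.498, -0.001, 0.0]
contact_force: [-4.4, -4.0, 3.3]
opening: 0.0132
```

```bash
python3 st.py
```

```text
20.5 [0.66   0.1009 0.1213] yaw 1.043206147546434 [-0.0009 -0.0009 -1.    ] j7 -0.8420780516582724 [-4.4303 -4.0103  3.3357] tq [-0.885   0.8625  0.2045] 0.013191358611185615
```

Emit:
send_rows(commands=[[0,0,-0.1,0,0,0,-1],[0,0,-0.1,0,0,0,-1]])

```text
time_s: 20.7
tcp_pos: [0.6598, 0.101, 0.1213]
tool_rot: [0.912, 0.409, -0.001, 0.0]
contact_force: [-5.5, -3.5, 4.2]
opening: 0.0133
```

```bash
python3 st.py
```

```text
20.7 [0.6598 0.101  0.1213] yaw 0.8433393217153171 [-0.0014 -0.0009 -1.    ] j7 -1.0074071359285706 [-5.545  -3.5366  4.1836] tq [-0.8601  1.1583  0.288 ] 0.013301042518830283
```

Torque is now rising with the foot on the blank, so I'll take finer steps.

Emit:
send_rows(commands=[[0,0,-0.1,0,0,0,-1]])

```text
time_s: 20.8
tcp_pos: [0.6597, 0.1011, 0.1213]
tool_rot: [0.932, 0.363, -0.001, 0.0]
contact_force: [-6.1, -3.6, 4.5]
opening: 0.0136
```

```bash
python3 st.py
```

```text
20.8 [0.6597 0.1011 0.1213] yaw 0.7434750073552149 [-0.0016 -0.0008 -1.    ] j7 -1.0898071575227004 [-6.1371 -3.5788  4.452 ] tq [-0.7368  1.2947  0.2963] 0.01357656406642476
```

Emit:
send_rows(commands=[[0,0,-0.08,0,0,0,-1]])

```text
time_s: 20.9
tcp_pos: [0.6596, 0.1011, 0.1213]
tool_rot: [0.945, 0.326, -0.001, 0.0]
contact_force: [-5.9, -2.6, 4.2]
opening: 0.0132
```

```bash
python3 st.py
```

```text
20.9 [0.6596 0.1011 0.1213] yaw 0.6635708390449816 [-0.0017 -0.0008 -1.    ] j7 -1.155619464703532 [-5.8668 -2.5605  4.1689] tq [-0.7596  1.3169  0.2369] 0.013166165352611893
```

Emit:
send_rows(commands=[[0,0,-0.08,0,0,0,-1]])

```text
time_s: 21.0
tcp_pos: [0.6596, 0.1012, 0.1213]
tool_rot: [0.958, 0.288, -0.001, 0.0]
contact_force: [-6.5, -2.3, 4.9]
opening: 0.0134
```

```bash
python3 st.py
```

```text
21.0 [0.6596 0.1012 0.1213] yaw 0.5843771369142904 [-0.0018 -0.0007 -1.    ] j7 -1.2207233778686182 [-6.5344 -2.3462  4.8952] tq [-0.7363  1.4032  0.3402] 0.013444300007496031
```

Emit:
send_rows(commands=[[0,0,-0.06,0,0,0,-1]])

```text
time_s: 21.1
tcp_pos: [0.6596, 0.1012, 0.1213]
tool_rot: [0.966, 0.259, -0.001, 0.0]
contact_force: [-7.0, -2.3, 5.8]
opening: 0.0135
```

```bash
python3 st.py
```

```text
21.1 [0.6596 0.1012 0.1213] yaw 0.5245351763270046 [-0.0019 -0.0007 -1.    ] j7 -1.2698695329175687 [-6.9957 -2.3387  5.8113] tq [-0.7321  1.5437  0.346 ] 0.013482470272726511
```

Emit:
send_rows(commands=[[0,0,-0.06,0,0,0,-1]])

```text
time_s: 21.2
tcp_pos: [0.6595, 0.1013, 0.1212]
tool_rot: [0.973, 0.231, -0.001, 0.0]
contact_force: [-6.8, -3.1, 5.5]
opening: 0.0135
```

```bash
python3 st.py
```

```text
21.2 [0.6595 0.1013 0.1212] yaw 0.4653800597333931 [-0.002  -0.0006 -1.    ] j7 -1.3184584368576766 [-6.8245 -3.1396  5.4898] tq [-0.6355  1.5478  0.3779] 0.013468505851803338
```

Emit:
send_rows(commands=[[0,0,-0.06,0,0,0,-1]])

```text
time_s: 21.3
tcp_pos: [0.6595, 0.1014, 0.1213]
tool_rot: [0.98, 0.201, -0.001, 0.0]
contact_force: [-7.2, -2.1, 5.7]
opening: 0.0128
```

```bash
python3 st.py
```

```text
21.3 [0.6595 0.1014 0.1213] yaw 0.40542574209261667 [-0.002  -0.0005 -1.    ] j7 -1.3675748117369069 [-7.1816 -2.0847  5.7102] tq [-0.5394  1.5779  0.3695] 0.012800552978536914
```

Emit:
send_rows(commands=[[0,0,-0.06,0,0,0,-1]])

```text
time_s: 21.4
tcp_pos: [0.6595, 0.1014, 0.1213]
tool_rot: [0.985, 0.172, -0.001, 0.0]
contact_force: [-8.0, -1.5, 6.2]
opening: 0.0135
```

```bash
python3 st.py
```

```text
21.4 [0.6595 0.1014 0.1213] yaw 0.3454676014093799 [-0.002  -0.0004 -1.    ] j7 -1.416629420362156 [-7.9993 -1.4901  6.2313] tq [-0.5094  1.609   0.3969] 0.013547430998806563
```

Emit:
send_rows(commands=[[0,0,-0.06,0,0,0,-1]])

```text
time_s: 21.5
tcp_pos: [0.6594, 0.1015, 0.1213]
tool_rot: [0.99, 0.142, -0.001, 0.0]
contact_force: [-7.7, -2.0, 5.9]
opening: 0.0134
```

```bash
python3 st.py
```

```text
21.5 [0.6594 0.1015 0.1213] yaw 0.285517888888514 [-0.0021 -0.0003 -1.    ] j7 -1.4656952590263188 [-7.7207 -2.0249  5.947 ] tq [-0.5025  1.6707  0.3807] 0.013370224652804977
```

Emit:
send_rows(commands=[[0,0,-0.06,0,0,0,-1]])

```text
time_s: 21.6
tcp_pos: [0.6594, 0.1016, 0.1213]
tool_rot: [0.994, 0.113, -0.001, -0.0]
contact_force: [-7.3, -0.6, 6.2]
opening: 0.0136
```

```bash
python3 st.py
```

```text
21.6 [0.6594 0.1016 0.1213] yaw 0.22554404070319495 [-0.0022 -0.0002 -1.    ] j7 -1.514737229337126 [-7.2873 -0.5723  6.216 ] tq [-0.4096  1.6932  0.3241] 0.013616755866921907
```

Emit:
send_rows(commands=[[0,0,-0.06,0,0,0,-1]])

```text
time_s: 21.7
tcp_pos: [0.6594, 0.1016, 0.1212]
tool_rot: [0.997, 0.083, -0.001, -0.0]
contact_force: [-7.8, -2.0, 6.1]
opening: 0.0133
```

```bash
python3 st.py
```

```text
21.7 [0.6594 0.1016 0.1212] yaw 0.16547273416438865 [-0.0022 -0.0002 -1.    ] j7 -1.5637050459540403 [-7.8035 -1.9501  6.056 ] tq [-0.3934  1.6962  0.1718] 0.013314379065087888
```

Torque has dropped from 0.38 to 0.17, so the slip has begun. I'll finish this click and watch for the torque to rebuild.

Emit:
send_rows(commands=[[0,0,-0.06,0,0,0,-1]])

```text
time_s: 21.8
tcp_pos: [0.6594, 0.1016, 0.1212]
tool_rot: [0.999, 0.053, -0.001, -0.0]
contact_force: [-7.4, -1.3, 5.6]
opening: 0.013
```

```bash
python3 st.py
```

```text
21.8 [0.6594 0.1016 0.1212] yaw 0.1053805066471892 [-0.0022 -0.0001 -1.    ] j7 -1.61268759778134 [-7.4457 -1.2824  5.6463] tq [-0.2151  1.7203  0.1099] 0.012968078999325675
```

Emit:
send_rows(commands=[[0,0,-0.06,0,0,0,-1]])

```text
time_s: 21.9
tcp_pos: [0.6594, 0.1017, 0.1212]
tool_rot: [1.0, 0.023, -0.001, -0.0]
contact_force: [-7.1, -0.8, 6.8]
opening: 0.0132
```

```bash
python3 st.py
```

```text
21.9 [0.6594 0.1017 0.1212] yaw 0.04542409995310922 [-0.0023  0.0001 -1.    ] j7 -1.661595974908119 [-7.0727 -0.7632  6.7551] tq [-0.2057  1.767   0.2261] 0.013213414820219418
```

Emit:
send_rows(commands=[[0,0,-0.06,0,0,0,-1]])

```text
time_s: 22.0
tcp_pos: [0.6593, 0.1018, 0.1213]
tool_rot: [1.0, -0.007, -0.001, -0.0]
contact_force: [-8.2, -0.4, 6.2]
opening: 0.0135
```

```bash
python3 st.py
```

```text
22.0 [0.6593 0.1018 0.1213] yaw -0.014374832240278029 [-0.0023  0.0001 -1.    ] j7 -1.7103589547431777 [-8.2288 -0.3576  6.1742] tq [-0.1526  1.7916  0.3147] 0.013489263670380577
```

Emit:
send_rows(commands=[[0,0,-0.06,0,0,0,-1]])

```text
time_s: 22.1
tcp_pos: [0.6594, 0.1019, 0.1213]
tool_rot: [0.999, -0.037, -0.001, -0.0]
contact_force: [-8.0, 0.3, 6.0]
opening: 0.013
```

```bash
python3 st.py
```

```text
22.1 [0.6594 0.1019 0.1213] yaw -0.0742119424296138 [-0.0022  0.0002 -1.    ] j7 -1.7590885934721379 [-8.0201  0.2988  6.0481] tq [-0.0971  1.7798  0.4141] 0.01302841026312578
```

Emit:
send_rows(commands=[[0,0,-0.05,0,0,0,-1]])

```text
time_s: 22.2
tcp_pos: [0.6594, 0.1019, 0.1213]
tool_rot: [0.998, -0.062, -0.001, -0.0]
contact_force: [-7.5, -0.2, 5.7]
opening: 0.0134
```

```bash
python3 st.py
```

```text
22.2 [0.6594 0.1019 0.1213] yaw -0.12416515589619956 [-0.0023  0.0002 -1.    ] j7 -1.7996922712419838 [-7.4951 -0.1989  5.7415] tq [-0.0211  1.7441  0.3933] 0.013404492876026517
```

Emit:
send_rows(commands=[[0,0,-0.05,0,0,0,-1]])

```text
time_s: 22.3
tcp_pos: [0.6594, 0.102, 0.1213]
tool_rot: [0.996, -0.087, -0.001, -0.0]
contact_force: [-8.0, 0.2, 5.8]
opening: 0.0134
```

```bash
python3 st.py
```

```text
22.3 [0.6594 0.102  0.1213] yaw -0.17379758646130586 [-0.0022  0.0003 -1.    ] j7 -1.8400840285112436 [-8.0489  0.212   5.8484] tq [0.     1.7525 0.3123] 0.013358508021522298
```

The torque has passed its second peak and is falling again, so one full click is done. I'll release and back off.

Emit:
send_rows(commands=[[0,0,0,0,0,0,1],[0,0,0,0,0,0,1],[0,0,0,0,0,0,1],[0,0,0,0,0,0,1],[0,0,0,0,0,0,1],[0,0,0,0,0,0,1]])

```text
time_s: 22.9
tcp_pos: [0.6604, 0.1016, 0.1213]
tool_rot: [0.996, -0.086, 0.0, -0.0]
contact_force: [0.8, -0.4, -0.3]
opening: 0.0853
```

Emit:
send_rows(commands=[[0,0,0,0,0,0.02,1],[0,0,0,0,0,0.03,1],[0,0,0,0,0,0.04,1],[0,0,0,0,0,0.04,1],[0,0,0,-0.03,0,0.03,1],[0,0,0,-0.04,0,0,1],[0,0,0,-0.02,0,0,1],[0,0,0,0,0,0,1]])

```text
time_s: 23.7
tcp_pos: [0.5685, 0.1018, 0.2822]
tool_rot: [0.996, -0.086, 0.0, -0.0]
contact_force: [-0.2, -0.4, -0.0]
opening: 0.0856
```

```bash
python3 st.py; python3 - <<'E'
from h import *
c=ctrl.capture('wrist'); save(c,'w7.png'); c2=ctrl.capture('scene')
a=cv2.resize(c['frame'][0:300,200:440],None,fx=1.6,fy=1.6); b=cv2.resize(c2['frame'][215:305,330:440],None,fx=480/110*.9,fy=480/90,interpolation=cv2.INTER_NEAREST)
b=cv2.resize(b,(400,480)); cv2.imwrite('pics/f.png',cv2.cvtColor(np.hstack([a,b]),cv2.COLOR_RGB2BGR))
for m in ctrl.cut_out('wrist','blank')[:4]: print(m['p'],m['extent'],rect(c,m['mask'],.032))
E
```

```text
23.7 [0.5685 0.1018 0.2822] yaw -0.17168590293283836 [ 0.0003  0.001  -1.    ] j7 -1.915771593352257 [-0.1631 -0.4418 -0.031 ] tq [-0.0208 -0.0325 -0.0325] 0.08557042165194688
0.89 [220.4, 343.3, 293.0, 430.3] ((319.14312744140625, 234.4197998046875), (66.27229309082031, 153.7511444091797), 57.331459045410156)
0.81 [290.7, 148.3, 342.0, 264.2] ((559.5654296875, 110.20211791992188), (51.61007308959961, 134.89910888671875), 84.68623352050781)
0.58 [513.2, 293.0, 636.1, 413.2] ((300.06915283203125, -227.02413940429688), (252.36041259765625, 68.10260009765625), 48.518943786621094)
```

View pics/f.png

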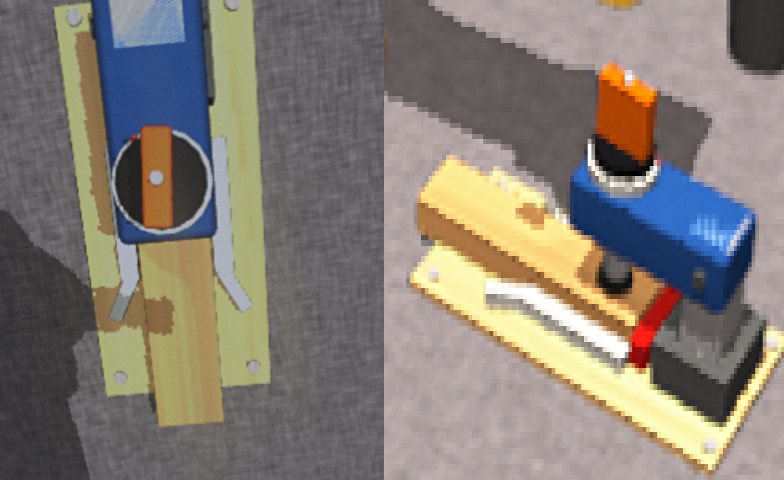

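The final picture shows the foot pressed on the blank, the blank's end against the red stop, and its tail at x = 0.492 (0.492 expected). The bar is free and the gripper clear.

```bash
python3 -c "
from workcell import ctrl
print(ctrl.sign_off())"
```

```text
the job is handed in; nothing more can be done
None
```

The pale 200 mm blank is clamped in the fixture against the red stop, and the job was handed in at about 24 s with the arm clear.

- **Seating:** I slid the blank between the rails until it stopped moving under about 14 N of push. The last picture shows its end at the red stop, and its tail measures x = 0.492 against 0.492 expected.
- **Tightening:** I turned the knob about 3.2 rad clockwise. The torque rose to about 0.38 N m, dropped to about 0.11, rebuilt to about 0.4 and began to fall again. I read that as one completed click, just starting into a second, and let go there.
- **Release:** After opening the gripper, the contact force and torque were back near zero. The last view shows the rubber foot pressed on the blank.
- **Disagreements:**
  - The scene and wrist cameras differed by up to about 10 mm on the knob's height. I gripped between the two, and the grip held.
  - The click count comes from the torque readings alone, which scatter by about 0.04 N m. I did not use the pin to check it.

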